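# Make up two craft kits

### The arm

A 6-joint arm with a two-finger parallel gripper is mounted at the origin on the work surface; the furniture and walls round the work are solid. World frame = base frame: x ahead of the robot, y to its left, z up, the work surface at z = 0. Lengths are in m, angles in rad, forces in N, time in s.
With the tool pointing down it reaches from about 0.425 to 0.95 m from the base axis. Payload 3.5 kg.
Tool frame: the origin (TCP) lies between the finger pads; the fingertips stand 22 mm ahead of it and the grasp point (between the pads) lies 3 mm ahead of it (ctrl.nose_length is the z of the fingertips in the tool frame, in m); z points along the fingers, y is the line along which they close (so a half turn about z gives the same grasp; the last joint's range is limited). The gripper opens to 85 mm and grips with 20 to 120 N. Pads are 22 mm wide; open, the fingers measure 114 mm over their backs; the gripper's body (76 mm by 85 mm) begins 54 mm behind the grasp point. The pads swing forward as they close: fully open they stand 13 mm farther back than shut.
Start: joints at [0.995, 0.286, 1.577, -0, 1.279, -0.15], TCP at [0.279, 0.615, 0.253] pointing down, gripper open.
Joint ranges: [-2.77, 2.77], [-0.9, 2.22], [0.21, 2.48], [-1.53, 4.67], [0.24, 2.81], [-2.84, 2.84]. Speed limits (rad/s): [2.79, 2.79, 3.14, 3.14, 3.14, 3.14].

### API

Orientations are given as a unit quaternion [x, y, z, w].
In Python, from plant import ctrl gives the robot as it stands. The module is installed in compiled form; this text tells all that it offers.
- The arm moves only by the tool send_rows, never from a script. Its argument "rows" is text: rows parted by semicolons, each of 7 numbers parted by spaces: the turn, a rotation vector about the tool's x, y, z in a scale on which 1.0 is 90 degrees, then the shift along the tool's x, y, z in normalised numbers (1 is 500 mm), then the opening, from -1 (shut) to 1 (fully open). A call has 1 to 8 rows; each row is the pose to reach, as a shift and turn from the pose commanded when the call began, along the tool's axes at that moment; what a row does not reach only later rows make up. A row lasts 1/8 s, in which the tool goes at most 62.5 mm and 10.7 degrees, less where a joint would pass 70% of its speed; a pose out of reach is approached as far as the arm can. A shift or turn number past 1, either way, is cut back to 1. A call with a gripper value outside its range is refused whole. The fingers move at their own pace and stop on an object; "grip_force" is the grip in N (left out, the last holds). Time passes only in rows, so rows that repeat a pose let the fingers close. It gives the time, the measured TCP pose, the force, the opening and the grip force at its end, in the units of the state.
- ctrl.get_state(): the state, without advancing time (a new reading comes with each control period).
- ctrl.read_camera(name): name is "scene" or "top" or "wrist"; returns a dict with "color" (420x560x3 uint8, red, green, blue), "fx", "fy", "cx", "cy" (pixels), "extrinsics" (4x4, takes a point from world to camera coordinates). Camera axes: x right, y down, z forward; pixel columns grow to the right and rows downward; lengths in m; the calibration is good to about 2 mm. A picture is of the moment at which its call begins. There is no depth.
- ctrl.sign_off(): hands the job in; it is judged then, once.
Trained networks look in a picture, given as the dict that the camera call returned (one of the last four; its "shot" number tells which), for a name from the list of things; names that differ only in an ending like _2 or _b are one class to them, and where a whole thing is asked for, a point or a joint stands for the part that bears it (a point fixed in the world has none). Each returns a list of dicts, best first, with "p" (0 to 1); they miss things now and then, are a little off and sometimes report something else, mostly with a low value. They report only what shows in the picture. A call takes as long as a camera call. They do not tell look-alikes from the thing itself.
- ctrl.look_for(picture, target): "position" ([x, y, z] in m, in the coordinates of the camera as it stood for that picture, good to about 4 mm: the middle of the surface that is visible of it).
The state is a dict: "time": time; "qpos": joint angles; "dq": joint speeds; "joint_efforts": joint torques, N m; "eef_pos": TCP position; "tcp_rot": TCP orientation; "contact_force": force on the tool from outside, world axes, zero at the start; "wrist_torque": the same for the moment, N m; "opening": opening from 0.0 (shut) to 1.0 (fully open); "finger_force": force on a finger pad.
Only numpy, scipy, OpenCV 4.12 (cv2) and the standard library are available. Lean on these libraries where they do the work, as an engineer would, in place of code of your own. Each camera call takes 0.05 s, during which the arm holds its last target. There are 200 camera calls.

### The job

Make up the two kits for this afternoon's class: the lettering kit, on the board with three pockets, gets the ink bottle in the square pocket, a small yellow carton in the oblong pocket and the empty white beaker in the round one; the shell kit, on the board with two pockets, gets the other yellow carton in the oblong pocket and the corked jar of shells in the round one. Everything stands upright on the floor of its pocket and is never tipped over on the way. Leave the bead dish, the tape roll and the clay jug where they are.

Things in the scene. Friction and masses are not known exactly. Their poses are not given: they have to be found in the camera images.
- three_pocket_board: Fixed plywood board 284 (x) x 100 mm with three pockets in a row along x (all at y=0); origin on the table under its centre, z up. Pocket floors 20 mm above the table, walls 5 mm thick, tops at 40 mm. Square pocket (ink bottle) inner 72 x 72 mm at x=-88, oblong pocket (carton) inner 72 (x) x 52 mm at x=0, round pocket (beaker) inner diameter 80, outer 90 mm at x=+89 mm.
- two_pocket_board: Fixed plywood board 192 (x) x 100 mm with two pockets in a row along x (all at y=0); origin on the table under its centre, z up. Pocket floors 20 mm above the table, walls 5 mm thick, tops at 40 mm. Oblong pocket (carton) inner 72 (x) x 52 mm at x=-46, round pocket (shell jar) inner diameter 80, outer 90 mm at x=+43 mm.
- carton_a: Small upright yellow card carton, 35 (x) x 50 (y) x 60 (z) mm, about 70 g, rigid; origin at the centre of its underside, z up. carton_a and carton_b are alike: either may go to either board. Its 50 mm side goes along the board's x. In a pocket the lower 20 mm of it is between the walls, so grip it across the 35 mm width near its top.
- carton_b: Small upright yellow card carton, 35 (x) x 50 (y) x 60 (z) mm, about 70 g, rigid; origin at the centre of its underside, z up. carton_a and carton_b are alike: either may go to either board. Its 50 mm side goes along the board's x. In a pocket the lower 20 mm of it is between the walls, so grip it across the 35 mm width near its top.
- ink_bottle: Squat square glass ink bottle, body 52 x 52 mm with rounded corners, 44 mm high, with a round ribbed cap 36 mm in diameter from 44 to 60 mm above its foot; about 0.14 kg. Origin at the centre of its underside, z up, x and y along its sides. Grip it by the cap so that the fingers stay above the pocket walls.
- shell_jar: Round glass jar of small shells with a cork, body 54 mm in diameter, shoulder at 85 mm, cork 34 mm in diameter with its top at 99 mm, free to grip from 86 mm up; about 0.11 kg. Origin at the centre of its underside, z up. Grip it by the cork.
- beaker: Plain white beaker, empty, open at the top, 60 mm in diameter at the rim, slightly narrower at the foot, 75 mm high, rigid. Origin at the centre of its underside, z up. Grip it across the outside near the rim, 50 to 70 mm above its foot.
- dish: Shallow round brass dish of beads, 54 mm in diameter, 17 mm high, origin at the centre of its underside. Not part of a kit; leave it where it is.
- tape: Roll of masking tape lying flat, 66 mm in diameter, 19 mm high, origin at the centre of its underside. Not part of a kit; leave it where it is.
- jug: Small brown clay jug with a handle, 51 x 63 mm, 83 mm high, origin at the centre of its underside. Not part of a kit; leave it where it is.
Not all that is in view belongs to the job. What is shaped like the carton_a but green is not meant.

How it is judged:
By the outcome, as a careful person would: the job done as asked, in the order asked, and still so for the second after the job is handed in, with the robot touching nothing.
It also fails if it takes over 120 s, if anything falls off the work surface, if the arm or the gripper's body presses on something with over 40 N, if the wrist force passes 120 N, or if a joint passes its speed limit or range.

## Working session

There is one attempt and no reset: what is moved stays moved. The work goes in short steps, Python scripts to look and compute and a tool call to move; the robot and the scene stay as the last step left them, time stands still between calls to the robot, and variables do not carry over. Pictures are saved under pics/ and viewed, at most 14 in all, crops included, and the job is handed in when it is done.

Besides the shell and the picture viewer there is one more tool, called after "Emit:" by a JSON object that holds its "op" and its "data". send_rows: Moves the arm, as the interface text tells. Its arguments: {"type":"object","properties":{"rows":{"type":"string"},"grip_force":{"type":"number"}},"required":["rows"]}

```bash
mkdir -p pics; ls; python3 - <<'E'
from plant import ctrl
import cv2
for n in ["scene","top"]:
    p=ctrl.read_camera(n); cv2.imwrite(f"pics/{n}0.png",p["color"][:,:,::-1]); print(n,p["fx"],p["cx"],p["cy"],p["extrinsics"])
    for t in ["three_pocket_board","two_pocket_board","carton_a","ink_bottle","shell_jar","beaker","dish","tape","jug"]:
        import numpy as np
        E=np.linalg.inv(np.array(p["extrinsics"]))
        for r in ctrl.look_for(p,t)[:4]:
            w=E@np.r_[r["position"],1]; print(t,round(r["p"],2),w[:3].round(3))
s=ctrl.get_state();print(s)
E
```

```text
pics
scene 527.5853161340428 279.39391543389354 212.32827349205522 [[ 0.68225504 -0.73109183 -0.00572688 -0.45312654]
 [-0.41321077 -0.37912266 -0.82796308  0.20190743]
 [ 0.60314586  0.56724839 -0.56075336  1.24269958]
 [ 0.          0.          0.          1.        ]]
three_pocket_board 0.6 [ 0.471 -0.304  0.024]
three_pocket_board 0.22 [ 0.54  -0.04   0.022]
two_pocket_board 0.84 [ 0.545 -0.044  0.021]
carton_a 0.65 [ 0.617 -0.176  0.042]
carton_a 0.64 [0.518 0.104 0.04 ]
carton_a 0.21 [ 0.544 -0.042  0.022]
ink_bottle 0.75 [ 0.417 -0.184  0.034]
shell_jar 0.72 [ 0.515 -0.184  0.054]
beaker 0.79 [0.632 0.109 0.056]
dish 0.58 [0.709 0.113 0.007]
tape 0.76 [ 0.716 -0.163  0.018]
jug 0.62 [ 0.679 -0.353  0.053]
top 450.79478479885694 281.75470306528524 205.31453747520462 [[-0.02610519 -0.99963719 -0.00663323 -0.12231531]
 [-0.9811402   0.02689233 -0.19141764  0.51363049]
 [ 0.19152658  0.00151114 -0.98148626  0.87691083]
 [ 0.          0.          0.          1.        ]]
three_pocket_board 0.65 [ 0.481 -0.301  0.02 ]
three_pocket_board 0.5 [0.712 0.113 0.008]
two_pocket_board 0.79 
[... 425 characters left out ...]
015]
{'time': 1.0, 'qpos': array([ 9.95022461e-01,  2.86268100e-01,  1.57667257e+00, -2.75572816e-05,
        1.27861394e+00, -1.50002648e-01]), 'dq': array([-0.00086728, -0.00090532,  0.00082255,  0.00089593,  0.00027648,
        0.00192524]), 'joint_efforts': array([ 6.24135064e-04, -4.05975616e+01, -2.92946148e+01, -1.55931884e-04,
        4.89841914e-04,  6.26097233e-06]), 'eef_pos': array([0.278767  , 0.61473928, 0.25336103]), 'tcp_rot': array([2.11277364e-01, 9.77426148e-01, 1.30988871e-05, 1.90876038e-05]), 'contact_force': array([ 0.01264369, -0.14894861, -0.04457098]), 'wrist_torque': array([ 0.05095714,  0.01134041, -0.02718442]), 'finger_force': 0.0, 'opening': 1.0033719827199936}
```

View pictures.

View pics/scene0.png

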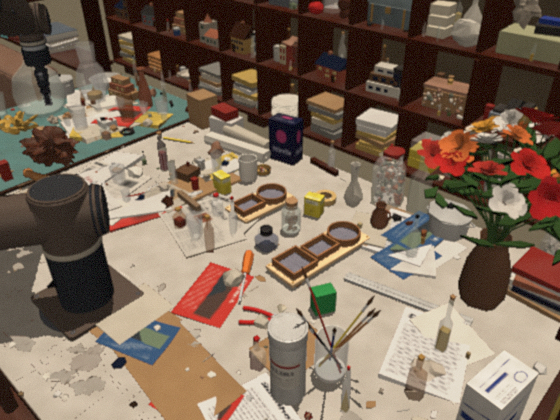

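View pics/top0.png

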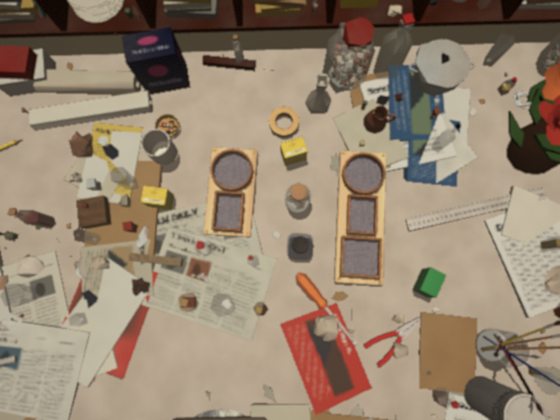

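```bash
python3 - <<'E'
import cv2
a=cv2.imread("pics/top0.png")[95:295,130:397]; cv2.imwrite("pics/topc.png",cv2.resize(a,None,fx=2.996,fy=3,interpolation=cv2.INTER_CUBIC))
a=cv2.imread("pics/scene0.png")[140:320,170:400]; cv2.imwrite("pics/scenec.png",cv2.resize(a,None,fx=3.3,fy=3.3,interpolation=cv2.INTER_CUBIC))
E
```

```text
(no output)
```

View pics/topc.png

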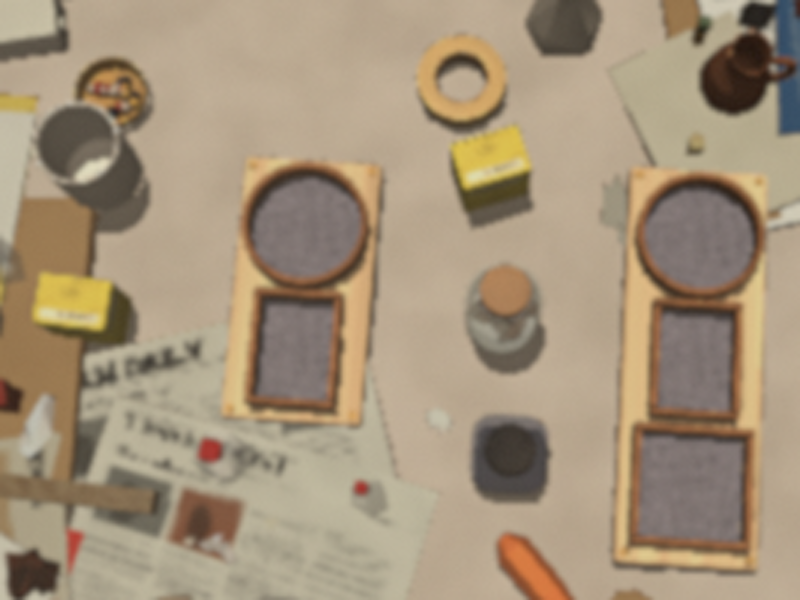

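View pics/scenec.png

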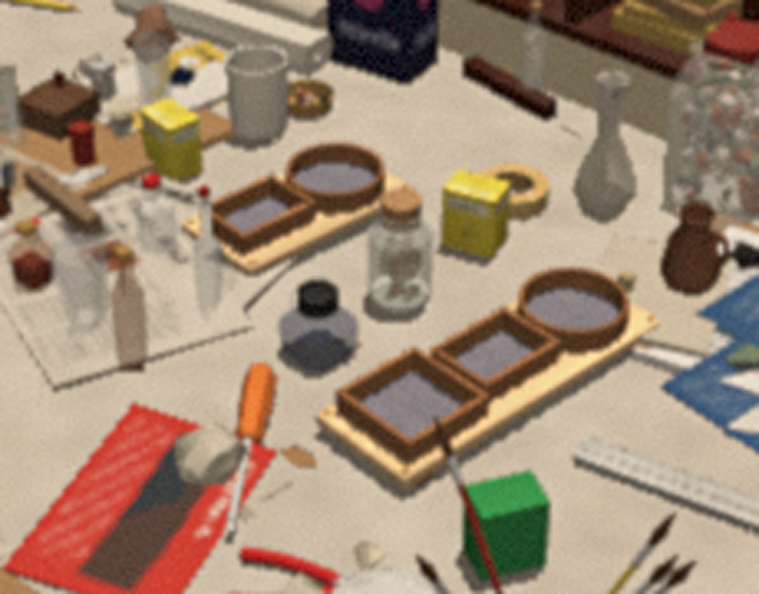

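```bash
cat > h.py <<'E'
import numpy as np, cv2
from scipy.spatial.transform import Rotation as R
def cam(p): return np.array([[p["fx"],0,p["cx"]],[0,p["fy"],p["cy"]],[0,0,1]]),np.array(p["extrinsics"])
def proj(p,X):
    K,E=cam(p); c=(np.c_[X,np.ones(len(X))]@E.T)[:,:3]@K.T; return c[:,:2]/c[:,2:]
def back(p,u,v,z):
    K,E=cam(p); Ei=np.linalg.inv(E); o=Ei[:3,3]; d=Ei[:3,:3]@np.linalg.inv(K)@[u,v,1]; return o+d*(z-o[2])/d[2]
def ymask(p,lo=(20,130,90),hi=(36,255,255)): return cv2.inRange(cv2.cvtColor(p["color"],cv2.COLOR_RGB2HSV),lo,hi)>0
def fitbox(ps,x0,size=(.035,.05,.06),rad=.05):
    from scipy.optimize import differential_evolution
    h=np.array([[sx*size[0]/2,sy*size[1]/2,z] for sx in(-1,1) for sy in(-1,1) for z in(0,size[2])])
    ms=[]
    for p in ps:
        m=ymask(p); g=np.zeros(m.shape,np.uint8)
        c=proj(p,np.array([[*x0,.03]]))[0]; r=proj(p,np.array([[x0[0]+rad,x0[1],.03],[x0[0],x0[1]+rad,.03]]))
        cv2.circle(g,tuple(int(i) for i in c),int(np.linalg.norm(r-c,axis=1).max()*1.2),1,-1); ms.append(m&(g>0))
    def cost(q):
        X=h@R.from_euler('z',q[2]).as_matrix().T+[q[0],q[1],0]; s=0
        for p,m in zip(ps,ms):
            g=np.zeros(m.shape,np.uint8); cv2.fillConvexPoly(g,cv2.convexHull((proj(p,X)*16).round().astype(np.int32)),1,shift=4)
            g=g>0; s+=1-(g&m).sum()/max((g|m).sum(),1)
        return s
    r=differential_evolution(cost,[(x0[0]-.03,x0[0]+.03),(x0[1]-.03,x0[1]+.03),(-1.6,1.6)],seed=0,popsize=12,maxiter=40,polish=False)
    return r.x[0].round(4),r.x[1].round(4),np.degrees(r.x[2]).round(1),round(r.fun,2)
E
python3 - <<'E'
from plant import ctrl
from h import *
t=ctrl.read_camera("top"); s=ctrl.read_camera("scene")
print(ctrl.nose_length, np.linalg.inv(cam(t)[1])[:3,3])
for x0 in [(.625,-.165),(.53,.11)]: print("carton",fitbox([t,s],x0),fitbox([t],x0),fitbox([s],x0))
def b(x,y,z): return back(t,130+(x+.5)/2.996-.5,95+(y+.5)/3-.5,z)[:2]
for n,x,y,z in [("2round",305.5,225,.04),("2obl",295,349,.04),("3round",702,235.5,.04),("3obl",696,359.5,.04),("3sq",692,488,.04),("cap",511,450,.06),("cork",506,289,.099),("rim",78.5,144,.075),("dish",113,93,.015),("tape",462,81,.019)]:
    print(n,b(x,y,z).round(4))
print("ink corners",[b(x,y,.044).round(4) for x,y in[(473,418),(545,416),(548,494),(477,497)]])
def sc(x,y,z): return back(s,170+(x+.5)/3.3-.5,140+(y+.5)/3.3-.5,z)[:2]
for n,x,y,z in [("cap",319,292,.06),("cork",403,196,.099),("rim",257,58,.075),("2round",336,170,.04),("3round",574,298,.04)]: print("S",n,sc(x,y,z).round(4))
E
```

```text
0.022 [ 0.33279873 -0.13740879  0.95818252]
carton (np.float64(0.6346), np.float64(-0.1651), np.float64(29.7), np.float64(0.82)) (np.float64(0.638), np.float64(-0.1624), np.float64(-0.0), np.float64(0.52)) (np.float64(0.633), np.float64(-0.1645), np.float64(37.6), np.float64(0.27))
carton (np.float64(0.5416), np.float64(0.1323), np.float64(-16.0), np.float64(0.79)) (np.float64(0.5401), np.float64(0.1327), np.float64(-17.1), np.float64(0.46)) (np.float64(0.5413), np.float64(0.1308), np.float64(-15.7), np.float64(0.31))
2round [ 0.5915 -0.0323]
2obl [ 0.503  -0.0246]
3round [ 0.5761 -0.3106]
3obl [ 0.4881 -0.3011]
3sq [ 0.4002 -0.2931]
cap [ 0.4271 -0.1708]
cork [ 0.528  -0.1696]
rim [0.6434 0.1192]
dish [0.7032 0.1122]
tape [ 0.7036 -0.1455]
ink corners [array([ 0.4512, -0.1463]), array([ 0.4513, -0.1953]), array([ 0.3985, -0.1953]), array([ 0.3977, -0.1474])]
S cap [ 0.4286 -0.1738]
S cork [ 0.5318 -0.1696]
S rim [0.6471 0.1206]
S 2round [ 0.5922 -0.0355]
S 3round [ 0.5805 -0.3104]
```

```bash
cat >> h.py <<'E'
def goal(s,x,y,z,phi):
    """TCP to x,y,z with closing line at world angle phi (deg, mod 180): turn about tool z, shift along tool axes"""
    M=R.from_quat(s["tcp_rot"]).as_matrix(); a=np.degrees(np.arctan2(M[1,1],M[0,1]))
    d=(phi-a+90)%180-90; q6=np.degrees(s["qpos"][5]); q1=np.degrees(np.arctan2(y,x))
    d=min((d+k for k in(-180,0,180)),key=lambda t:abs(q1-(a+t+0))if 0 else (abs(((q1-(a+t))+180)%360-180)>155)*999+abs(t))
    print("turn z %.1f"%-d,"shift",(M.T@(np.r_[x,y,z]-s["eef_pos"])*1000).round(1),"phi now %.1f q6 %.0f"%(a,q6))
E
python3 - <<'E'
from plant import ctrl
from h import *
goal(ctrl.get_state(),.50,-.16,.33,90)
E
```

```text
turn z -24.4 shift [-521.5 -614.2  -76.7] phi now 65.6 q6 -9
```

Careful with the scale: shifts go in shares of 500 mm and turns go in shares of 90 degrees. That gives: -400 mm is -0.8, -180 mm is -0.36, -24 degrees is -0.2667.

Emit:
{"op": "send_rows", "data": {"rows": "0 0 -0.2667 -0.08 -0.12 -0.152 1; 0 0 -0.2667 -0.18 -0.22 -0.152 1; 0 0 -0.2667 -0.28 -0.32 -0.152 1; 0 0 -0.2667 -0.36 -0.42 -0.152 1; 0 0 -0.2667 -0.44 -0.52 -0.152 1; 0 0 -0.2667 -0.52 -0.61 -0.152 1; 0 0 -0.2667 -0.6 -0.7 -0.152 1; 0 0 -0.2667 -0.68 -0.8 -0.152 1"}}

```text
time: 2.1
eef_pos: [0.4106, 0.1546, 0.3297]
tcp_rot: [0.003, 1.0, 0.0, 0.001]
contact_force: [1.8, -0.1, -0.8]
opening: 0.999
finger_force: 0.0
```

```bash
python3 - <<'E'
from plant import ctrl
from h import *
s=ctrl.get_state(); print(s["eef_pos"],s["time"]); goal(s,.50,-.16,.33,90)
E
```

```text
[0.41062301 0.15457469 0.32971552] 2.1
turn z -0.4 shift [-9.14e+01 -3.14e+02 -2.00e-01] phi now 89.6 q6 -82
```

Converted, -314 mm is -0.628, -180 mm is -0.36.

Emit:
{"op": "send_rows", "data": {"rows": "0 0 0 -0.04 -0.12 0 1; 0 0 0 -0.07 -0.24 0 1; 0 0 0 -0.1 -0.36 0 1; 0 0 0 -0.13 -0.47 0 1; 0 0 0 -0.16 -0.56 0 1; 0 0 0 -0.182 -0.628 0 1; 0 0 0 -0.182 -0.628 0 1; 0 0 0 -0.182 -0.628 0 1"}}

```text
time: 3.1
eef_pos: [0.4991, -0.1577, 0.3292]
tcp_rot: [0.003, 1.0, 0.0, -0.0]
contact_force: [0.1, 0.5, 0.2]
opening: 1.005
finger_force: 0.0
```

```bash
python3 - <<'E'
from plant import ctrl
from h import *
s=ctrl.get_state(); print(s["eef_pos"],s["time"])
w=ctrl.read_camera("wrist"); cv2.imwrite("pics/w1.png",w["color"][:,:,::-1]); Ei=np.linalg.inv(cam(w)[1]); print(w["fx"],Ei.round(3))
for c in [(0,0),(559,0),(559,419),(0,419)]: print(back(w,*c,0).round(2))
E
```

```text
[ 0.49907655 -0.1576611   0.32916562] 3.1
348.58656118408857 [[ 0.007  0.949  0.316  0.418]
 [ 1.    -0.007 -0.001 -0.157]
 [ 0.002  0.316 -0.949  0.449]
 [ 0.     0.     0.     1.   ]]
[ 0.32 -0.47  0.  ]
[0.32 0.16 0.  ]
[0.95 0.31 0.  ]
[ 0.94 -0.64  0.  ]
```

View pics/w1.png

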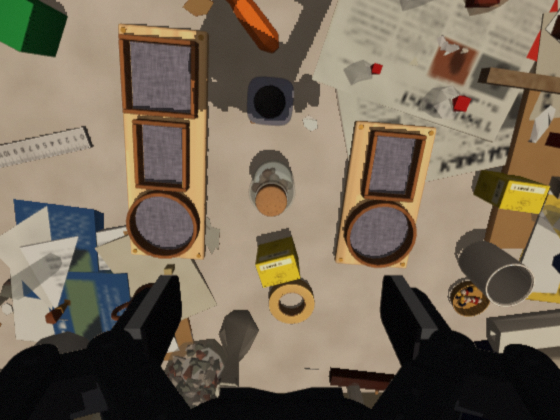

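```bash
python3 - <<'E'
s=open("h.py").read()
s=s.replace('''lo=(20,130,90),hi=(36,255,255)): return cv2.inRange(cv2.cvtColor(p["color"],cv2.COLOR_RGB2HSV),lo,hi)>0''','''lo=(21,120,40),hi=(36,255,255)):
    m=cv2.inRange(cv2.cvtColor(cv2.medianBlur(p["color"],3),cv2.COLOR_RGB2HSV),lo,hi)
    m=cv2.morphologyEx(cv2.copyMakeBorder(m,9,9,9,9,0),cv2.MORPH_CLOSE,np.ones((7,7),np.uint8))[9:-9,9:-9]
    n,l,st,_=cv2.connectedComponentsWithStats(m); return np.isin(l,[i for i in range(1,n) if st[i,4]>80])''')
open("h.py","w").write(s)
E
python3 - <<'E'
from plant import ctrl
from h import *
P=[ctrl.read_camera(n) for n in("top","scene","wrist")]
o=[]
for x0 in [(.633,-.165),(.541,.125)]:
    print("carton",*[fitbox(q,x0) for q in (P,P[:1],P[1:2],P[2:])],sep="\n ")
w=P[2]
for n,u,v,z in [("cap",269,100,.06),("cork",271,200,.099),("rim",500,274,.075),("2round",379,234,.04),("2obl",394,167,.04),("3round",163,223,.04),("3obl",161.5,155,.04),("3sq",160,77,.04),("tape",291,302,.019)]: print(n,back(w,u,v,z)[:2].round(4))
for p,n in zip(P,"tsw"):
    m=ymask(p); im=p["color"][:,:,::-1].copy(); im[m]=(255,0,255)
    c=[proj(p,np.array([[*x0,.03]]))[0].astype(int) for x0 in [(.633,-.165),(.541,.125)]]
    o.append(np.hstack([cv2.resize(np.pad(im,((40,40),(40,40),(0,0)))[v:v+80,u:u+80],(250,250)) for u,v in c]))
cv2.imwrite("pics/m.png",np.vstack(o)[:600] if 0 else cv2.resize(np.vstack(o),(400,600)))
E
```

```text
carton
 (np.float64(0.6322), np.float64(-0.1626), np.float64(16.0), np.float64(1.19))
 (np.float64(0.6291), np.float64(-0.1828), np.float64(74.9), np.float64(1.0))
 (np.float64(0.6333), np.float64(-0.1638), np.float64(26.0), np.float64(0.08))
 (np.float64(0.6309), np.float64(-0.1612), np.float64(13.6), np.float64(0.06))
carton
 (np.float64(0.5376), np.float64(0.128), np.float64(-13.1), np.float64(0.45))
 (np.float64(0.5379), np.float64(0.1262), np.float64(-17.2), np.float64(0.14))
 (np.float64(0.5413), np.float64(0.1307), np.float64(-15.9), np.float64(0.15))
 (np.float64(0.5362), np.float64(0.1282), np.float64(-11.9), np.float64(0.08))
cap [ 0.426  -0.1687]
cork [ 0.5254 -0.1669]
rim [0.6278 0.1077]
2round [ 0.5895 -0.0323]
2obl [ 0.5033 -0.0217]
3round [ 0.5731 -0.3046]
3obl [ 0.4876 -0.2967]
3sq [ 0.4017 -0.2887]
tape [ 0.7027 -0.1428]
```

View pics/m.png

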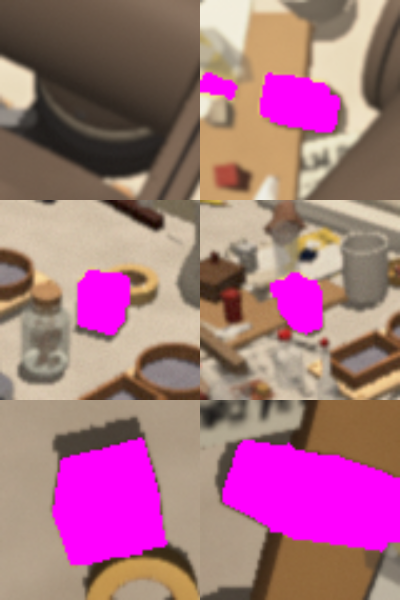

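```bash
python3 - <<'E'
from plant import ctrl
from h import *
goal(ctrl.get_state(),.4265,-.170,.067,90)
E
```

```text
turn z -0.3 shift [ 72.7 -13.3 262.5] phi now 89.7 q6 -118
```

Converted, 262 mm is 0.524, 245 mm is 0.49.

Emit:
{"op": "send_rows", "data": {"rows": "0 0 0 0.06 -0.012 0.1 1; 0 0 0 0.12 -0.024 0.2 1; 0 0 0 0.144 -0.026 0.3 1; 0 0 0 0.144 -0.026 0.38 1; 0 0 0 0.144 -0.026 0.44 1; 0 0 0 0.144 -0.026 0.49 1; 0 0 0 0.144 -0.026 0.524 1; 0 0 0 0.144 -0.026 0.524 1"}}

```text
time: 4.3
eef_pos: [0.4264, -0.1695, 0.0662]
tcp_rot: [0.003, 1.0, 0.001, -0.001]
contact_force: [-0.3, -1.1, 0.5]
opening: 1.0
finger_force: 0.0
```

Emit:
{"op": "send_rows", "data": {"rows": "0 0 0 0 0 0 0; 0 0 0 0 0 0 -1; 0 0 0 0 0 0 -1; 0 0 0 0 0 0 -1; 0 0 0 0 0 0 -1; 0 0 0 0 0 0 -1", "grip_force": 50}}

```text
time: 5.05
eef_pos: [0.4278, -0.1709, 0.0684]
tcp_rot: [0.004, 1.0, -0.0, 0.001]
contact_force: [-1.2, 1.8, 6.0]
opening: 0.393
finger_force: 49.5
```

```bash
python3 - <<'E'
from plant import ctrl
from h import *
s=ctrl.get_state();print(s["eef_pos"],s["opening"],s["finger_force"])
goal(s,.401,-.291,.088,84)
w=ctrl.read_camera("wrist"); cv2.imwrite("pics/w2.png",w["color"][:,:,::-1])
E
```

```text
[ 0.4278429  -0.17093619  0.06840899] 0.3929380928007378 49.48998749256134
turn z 5.6 shift [  26.  -120.3  -19.6] phi now 89.6 q6 -124
```

View pics/w2.png

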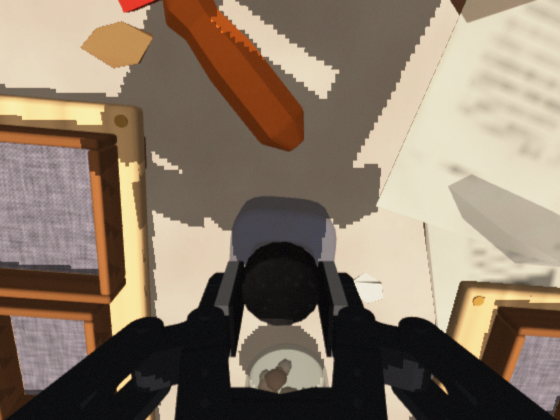

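Converted, -120 mm is -0.24, -108 mm is -0.216, 6 degrees is 0.0667.

Emit:
{"op": "send_rows", "data": {"rows": "0 0 0 0 0 -0.04 -1; 0 0 0 0 0 -0.1 -1; 0 0 0.0222 0.01 -0.04 -0.13 -1; 0 0 0.0444 0.02 -0.1 -0.13 -1; 0 0 0.0667 0.036 -0.16 -0.13 -1; 0 0 0.0667 0.05 -0.216 -0.13 -1; 0 0 0.0667 0.052 -0.24 -0.13 -1; 0 0 0.0667 0.052 -0.24 -0.13 -1"}}

```text
time: 6.1
eef_pos: [0.4002, -0.2906, 0.1319]
tcp_rot: [0.056, 0.998, 0.0, -0.0]
contact_force: [0.5, -0.6, -0.9]
opening: 0.39
finger_force: 50.4
```

```bash
python3 - <<'E'
from plant import ctrl
from h import *
s=ctrl.get_state();print(s["eef_pos"],s["opening"],s["finger_force"])
goal(s,.401,-.291,.088,84)
w=ctrl.read_camera("wrist"); cv2.imwrite("pics/w3.png",w["color"][:,:,::-1])
E
```

```text
[ 0.40020885 -0.2906109   0.13191936] 0.3895488334273429 50.35827577114105
turn z -0.5 shift [-0.8 -0.3 43.9] phi now 83.5 q6 -131
```

View pics/w3.png

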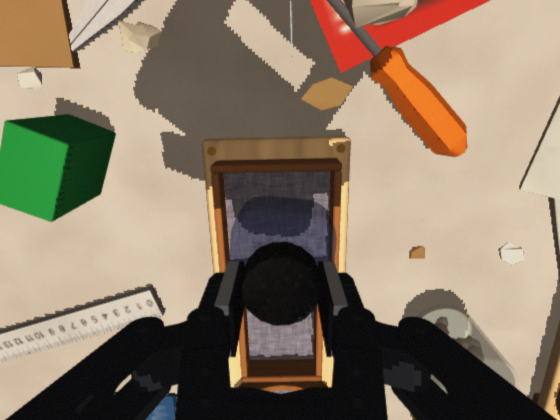

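Converted, 44 mm is 0.088, 40 mm is 0.08.

Emit:
{"op": "send_rows", "data": {"rows": "0 0 0 0 0 0.04 -1; 0 0 0 0 0 0.066 -1; 0 0 0 0 0 0.08 -1; 0 0 0 0 0 0.088 -1; 0 0 0 0 0 0.088 -1; 0 0 0 0 0 0.088 0.3; 0 0 0 0 0 0.088 0.5; 0 0 0 0 0 0.088 0.5"}}

```text
time: 7.15
eef_pos: [0.4005, -0.2908, 0.0886]
tcp_rot: [0.056, 0.998, -0.0, 0.0]
contact_force: [1.0, 0.1, 0.6]
opening: 0.753
finger_force: 0.0
```

```bash
python3 - <<'E'
from plant import ctrl
from h import *
s=ctrl.get_state();print(s["eef_pos"],s["opening"],s["finger_force"])
w=ctrl.read_camera("wrist"); cv2.imwrite("pics/w4.png",w["color"][:,:,::-1])
goal(s,.631,-.1625,.20,14)
E
```

```text
[ 0.40051964 -0.2907614   0.08855749] 0.7529659531364269 0.0
turn z 69.6 shift [-214.8  153.1 -111.4] phi now 83.6 q6 -131
```

View pics/w4.png

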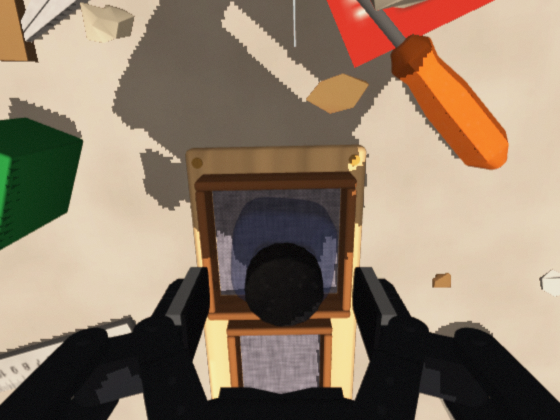

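Converted, -215 mm is -0.43, -180 mm is -0.36, 69.5 degrees is 0.7722.

Emit:
{"op": "send_rows", "data": {"rows": "0 0 0 0 0 -0.1 0.5; 0 0 0.1111 -0.04 0.02 -0.19 0.5; 0 0 0.2222 -0.12 0.08 -0.222 0.5; 0 0 0.3333 -0.2 0.14 -0.222 0.5; 0 0 0.4444 -0.28 0.2 -0.222 0.5; 0 0 0.5556 -0.36 0.26 -0.222 0.5; 0 0 0.6667 -0.43 0.306 -0.222 0.5; 0 0 0.7722 -0.43 0.306 -0.222 0.5"}}

```text
time: 8.2
eef_pos: [0.6331, -0.1607, 0.1989]
tcp_rot: [0.616, 0.788, 0.0, 0.0]
contact_force: [0.5, 0.7, -0.4]
opening: 0.748
finger_force: 0.0
```

Emit:
{"op": "send_rows", "data": {"rows": "0 0 0 0 0 0 0.5; 0 0 0 0 0 0 0.5"}}

```text
time: 8.45
eef_pos: [0.6307, -0.1626, 0.1991]
tcp_rot: [0.614, 0.789, -0.0, -0.0]
contact_force: [0.2, 0.4, -0.1]
opening: 0.749
finger_force: 0.0
```

```bash
python3 - <<'E'
from plant import ctrl
from h import *
s=ctrl.get_state();print(s["eef_pos"],s["opening"])
w=ctrl.read_camera("wrist"); cv2.imwrite("pics/w5.png",w["color"][:,:,::-1])
print(fitbox([w],(.631,-.1625)))
goal(s,.631,-.1625,.055,14)
E
```

```text
[ 0.63071778 -0.16260498  0.19909745] 0.7493055699292474
(np.float64(0.6309), np.float64(-0.1624), np.float64(15.3), np.float64(0.17))
turn z 0.2 shift [  0.    0.3 144.1] phi now 14.2 q6 -38
```

Consistent. Descend and grip.

Converted, 144 mm is 0.288, 135 mm is 0.27, -1 degrees is -0.0111.

Emit:
{"op": "send_rows", "data": {"rows": "0 0 -0.0111 0 0 0.09 0.5; 0 0 -0.0111 0 0 0.17 0.5; 0 0 -0.0111 0 0 0.23 0.5; 0 0 -0.0111 0 0 0.27 0.5; 0 0 -0.0111 0 0 0.288 0.5; 0 0 -0.0111 0 0 0.288 0.5; 0 0 -0.0111 0 0 0.288 0; 0 0 -0.0111 0 0 0.288 -0.4", "grip_force": 35}}

```text
time: 9.5
eef_pos: [0.6321, -0.1629, 0.0571]
tcp_rot: [0.608, 0.794, 0.0, 0.001]
contact_force: [-0.2, -0.4, -0.1]
opening: 0.403
finger_force: 35.3
```

Converted, -75 mm is -0.15, -40 mm is -0.08.

Emit:
{"op": "send_rows", "data": {"rows": "0 0 0 0 0 0 -1; 0 0 0 0 0 0 -1; 0 0 0 0 0 0 -1; 0 0 0 0 0 -0.02 -1; 0 0 0 0 0 -0.08 -1; 0 0 0 0 0 -0.15 -1; 0 0 0 0 0 -0.15 -1"}}

```text
time: 10.38
eef_pos: [0.633, -0.1631, 0.134]
tcp_rot: [0.608, 0.794, 0.001, 0.003]
contact_force: [0.5, -0.6, -1.4]
opening: 0.409
finger_force: 35.3
```

```bash
python3 - <<'E'
from plant import ctrl
from h import *
s=ctrl.get_state();print(s["eef_pos"],s["opening"],s["finger_force"])
goal(s,.488,-.299,.130,84.5)
E
```

```text
[ 0.63297379 -0.16310634  0.13399247] 0.40862814399934283 35.27831017971039
turn z -69.4 shift [ -93.4 -175.4    3.4] phi now 15.1 q6 -38
```

Converted, -175 mm is -0.35, -172 mm is -0.344, -69 degrees is -0.7667.

Emit:
{"op": "send_rows", "data": {"rows": "0 0 0 0 0 -0.09 -1; 0 0 -0.1111 -0.01 -0.02 -0.096 -1; 0 0 -0.2222 -0.04 -0.08 -0.096 -1; 0 0 -0.3333 -0.08 -0.16 -0.096 -1; 0 0 -0.4444 -0.12 -0.24 -0.096 -1; 0 0 -0.5556 -0.16 -0.3 -0.08 -1; 0 0 -0.6667 -0.186 -0.344 -0.04 -1; 0 0 -0.7667 -0.186 -0.35 0 -1"}}

```text
time: 11.38
eef_pos: [0.4844, -0.2983, 0.1281]
tcp_rot: [0.05, 0.999, 0.001, -0.001]
contact_force: [0.0, -0.3, -0.9]
opening: 0.399
finger_force: 35.3
```

Emit:
{"op": "send_rows", "data": {"rows": "0 0 0 0 0 0 -1; 0 0 0 0 0 0 -1"}}

```text
time: 11.62
eef_pos: [0.4864, -0.2975, 0.1301]
tcp_rot: [0.052, 0.999, 0.0, -0.0]
contact_force: [-0.0, -0.1, -0.5]
opening: 0.403
finger_force: 35.3
```

```bash
python3 - <<'E'
from plant import ctrl
from h import *
s=ctrl.get_state();print(s["eef_pos"],s["opening"],s["finger_force"])
goal(s,.488,-.299,.0765,84.5)
w=ctrl.read_camera("wrist"); cv2.imwrite("pics/w6.png",w["color"][:,:,::-1])
E
```

```text
[ 0.48644981 -0.29752127  0.13006576] 0.4034135812855855 35.27246117591858
turn z -0.5 shift [-1.7 -1.3 53.6] phi now 84.0 q6 -126
```

View pics/w6.png

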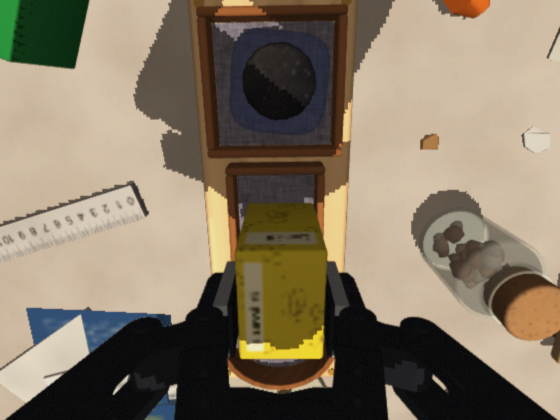

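Converted, 54 mm is 0.108, 52 mm is 0.104.

Emit:
{"op": "send_rows", "data": {"rows": "0 0 0 -0.004 -0.002 0.04 -1; 0 0 0 -0.004 -0.002 0.07 -1; 0 0 0 -0.004 -0.002 0.092 -1; 0 0 0 -0.004 -0.002 0.104 -1; 0 0 0 -0.004 -0.002 0.108 -1; 0 0 0 -0.004 -0.002 0.108 -1; 0 0 0 -0.004 -0.002 0.108 0; 0 0 0 -0.004 -0.002 0.108 0.3"}}

```text
time: 12.68
eef_pos: [0.4883, -0.2991, 0.0762]
tcp_rot: [0.051, 0.999, -0.0, 0.0]
contact_force: [0.3, -0.5, 0.5]
opening: 0.654
finger_force: 0.0
```

Emit:
{"op": "send_rows", "data": {"rows": "0 0 0 0 0 0 0.3; 0 0 0 0 0 -0.04 0.3; 0 0 0 0 0 -0.14 1; 0 0 0 0 0 -0.22 1; 0 0 0 0 0 -0.28 1; 0 0 0 0 0 -0.28 1"}}

```text
time: 13.42
eef_pos: [0.4898, -0.3003, 0.2213]
tcp_rot: [0.051, 0.999, -0.003, 0.003]
contact_force: [-0.3, -0.1, -0.3]
opening: 0.999
finger_force: 0.0
```

```bash
python3 - <<'E'
from plant import ctrl
from h import *
s=ctrl.get_state();print(s["eef_pos"],s["opening"],s["finger_force"])
w=ctrl.read_camera("wrist"); cv2.imwrite("pics/w7.png",w["color"][:,:,::-1])
goal(s,.55,.10,.26,90)
E
```

```text
[ 0.48984287 -0.30033125  0.22131209] 0.9991856517740177 0.0
turn z -5.9 shift [-19.  404.2 -40.7] phi now 84.1 q6 -126
```

View pics/w7.png

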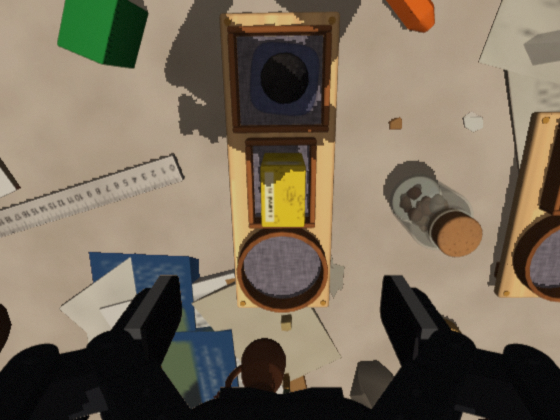

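Converted, 404 mm is 0.808, 375 mm is 0.75, -6 degrees is -0.0667.

Emit:
{"op": "send_rows", "data": {"rows": "0 0 -0.0111 -0.004 0.1 -0.06 1; 0 0 -0.0222 -0.01 0.21 -0.08 1; 0 0 -0.0333 -0.016 0.32 -0.08 1; 0 0 -0.0444 -0.02 0.43 -0.08 1; 0 0 -0.0556 -0.026 0.54 -0.08 1; 0 0 -0.0667 -0.032 0.65 -0.08 1; 0 0 -0.0667 -0.036 0.75 -0.08 1; 0 0 -0.0667 -0.038 0.808 -0.08 1"}}

```text
time: 14.48
eef_pos: [0.5476, 0.1033, 0.2542]
tcp_rot: [-0.002, 1.0, 0.0, -0.002]
contact_force: [-0.2, 0.5, 0.1]
opening: 1.0
finger_force: 0.0
```

Emit:
{"op": "send_rows", "data": {"rows": "0 0 0 0 0 0 1; 0 0 0 0 0 0 1"}}

```text
time: 14.72
eef_pos: [0.548, 0.1004, 0.255]
tcp_rot: [-0.001, 1.0, -0.0, -0.001]
contact_force: [0.3, -0.4, -0.3]
opening: 0.998
finger_force: 0.0
```

```bash
python3 - <<'E'
from plant import ctrl
from h import *
s=ctrl.get_state();print(s["eef_pos"],s["opening"])
w=ctrl.read_camera("wrist"); cv2.imwrite("pics/w8.png",w["color"][:,:,::-1])
print(fitbox([w],(.537,.128)))
for t in("top","scene"):
  p=ctrl.read_camera(t); r=ctrl.look_for(p,"beaker")
  for q in r[:2]: print(q["p"],(np.linalg.inv(cam(p)[1])@np.r_[q["position"],1])[:3].round(4))
for q in ctrl.look_for(w,"beaker")[:2]: print(q["p"],(np.linalg.inv(cam(w)[1])@np.r_[q["position"],1])[:3].round(4))
E
```

```text
[0.54803797 0.10044473 0.25497307] 0.9980865786471087
(np.float64(0.5355), np.float64(0.1262), np.float64(-9.6), np.float64(0.18))
0.62 [0.664  0.1306 0.063 ]
0.93 [0.6335 0.1053 0.0534]
0.86 [0.6573 0.124  0.0403]
```

View pics/w8.png

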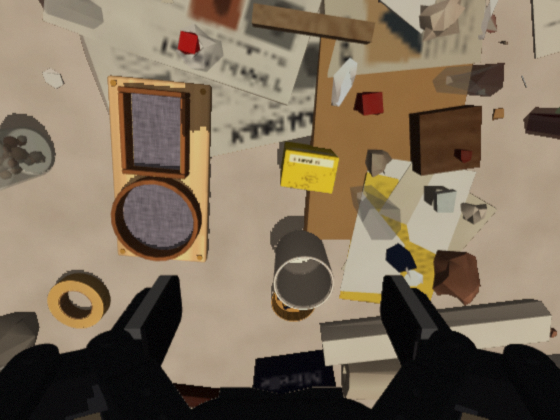

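```bash
python3 - <<'E'
from plant import ctrl
from h import *
s=ctrl.get_state();w=ctrl.read_camera("wrist")
b=back(w,303,279,.075);print("rim",b, "left/right",back(w,275,279,.075)[:2],back(w,332,279,.075)[:2])
print("carton",back(w,309,169,.06), [back(w,*c,.06)[:2].round(4) for c in[(287,146),(337,153),(330,193),(281,185)]])
print("2round",back(w,156,219.5,.04)[:2],"2obl",back(w,154.5,131,.04)[:2])
for dy in(-.058,.058):
  for z in (0,.05): print(proj(w,np.array([[.645,.119+dy,z]])).round())
goal(s,.645,.119,.068,90)
E
```

```text
rim [0.64042903 0.12228742 0.075     ] left/right [0.64043884 0.09496435] [0.64041888 0.15059072]
carton [0.53455376 0.12649613 0.06      ] [array([0.5135, 0.1061]), array([0.5198, 0.1515]), array([0.5575, 0.1469]), array([0.5498, 0.1007])]
2round [ 0.59158827 -0.02745542] 2obl [ 0.50242128 -0.01885269]
[[247. 250.]]
[[243. 271.]]
[[345. 250.]]
[[354. 271.]]
turn z 0.0 shift [-96.4  18.9 188.2] phi now 90.0 q6 -90
```

Converted, 189 mm is 0.378, 175 mm is 0.35.

Emit:
{"op": "send_rows", "data": {"rows": "0 0 0 -0.09 0.02 0.04 1; 0 0 0 -0.17 0.04 0.1 1; 0 0 0 -0.19 0.042 0.18 1; 0 0 0 -0.19 0.042 0.25 1; 0 0 0 -0.19 0.042 0.31 1; 0 0 0 -0.19 0.042 0.35 1; 0 0 0 -0.19 0.042 0.378 1; 0 0 0 -0.19 0.042 0.378 1", "grip_force": 30}}

```text
time: 16.08
eef_pos: [0.6432, 0.122, 0.0665]
tcp_rot: [-0.001, 1.0, -0.0, -0.001]
contact_force: [-0.2, -0.8, 0.3]
opening: 1.001
finger_force: 0.0
```

Emit:
{"op": "send_rows", "data": {"rows": "0 0 0 0 0 0 0.5; 0 0 0 0 0 0 0.2; 0 0 0 0 0 0 -0.3; 0 0 0 0 0 0 -0.3; 0 0 0 0 0 0 -0.3"}}

```text
time: 16.7
eef_pos: [0.6449, 0.1223, 0.0692]
tcp_rot: [-0.001, 1.0, 0.0, 0.002]
contact_force: [-1.2, 1.0, 4.9]
opening: 0.688
finger_force: 33.1
```

Converted, -130 mm is -0.26, -110 mm is -0.22.

Emit:
{"op": "send_rows", "data": {"rows": "0 0 0 0 0 -0.02 -0.3; 0 0 0 0 0 -0.07 -0.3; 0 0 0 0 0 -0.15 -0.3; 0 0 0 0 0 -0.22 -0.3; 0 0 0 0 0 -0.26 -0.3; 0 0 0 0 0 -0.26 -0.3"}}

```text
time: 17.45
eef_pos: [0.6441, 0.122, 0.1986]
tcp_rot: [-0.001, 1.0, -0.0, 0.001]
contact_force: [0.2, -0.5, -1.6]
opening: 0.684
finger_force: 32.8
```

```bash
python3 - <<'E'
from plant import ctrl
from h import *
s=ctrl.get_state();print(s["eef_pos"],s["opening"],s["finger_force"])
goal(s,.575,-.3075,.2,84.5)
E
```

```text
[0.64414621 0.12203683 0.19863042] 0.6844314825632122 32.82866245106561
turn z 5.6 shift [  69.9 -429.4   -1.5] phi now 90.1 q6 -88
```

Converted, -395 mm is -0.79, -355 mm is -0.71, 5.6 degrees is 0.0622.

Emit:
{"op": "send_rows", "data": {"rows": "0 0 0 0.01 -0.06 0 -0.3; 0 0 0.0111 0.026 -0.16 0 -0.3; 0 0 0.0222 0.044 -0.27 0 -0.3; 0 0 0.0333 0.062 -0.38 0 -0.3; 0 0 0.0444 0.08 -0.49 0 -0.3; 0 0 0.0556 0.098 -0.6 0 -0.3; 0 0 0.0622 0.116 -0.71 0 -0.3; 0 0 0.0622 0.128 -0.79 0 -0.3"}}

```text
time: 18.45
eef_pos: [0.5784, -0.2747, 0.1942]
tcp_rot: [0.049, 0.999, 0.001, -0.002]
contact_force: [-0.2, 0.2, -2.2]
opening: 0.686
finger_force: 32.9
```

Converted, -34 mm is -0.068, -20 mm is -0.04.

Emit:
{"op": "send_rows", "data": {"rows": "0 0 0 0.006 -0.04 0 -0.3; 0 0 0 0.01 -0.068 0 -0.3; 0 0 0 0.01 -0.068 0 -0.3; 0 0 0 0.01 -0.068 0 -0.3"}}

```text
time: 18.95
eef_pos: [0.5724, -0.305, 0.197]
tcp_rot: [0.047, 0.999, 0.0, -0.0]
contact_force: [-0.1, 1.2, -1.3]
opening: 0.686
finger_force: 32.9
```

```bash
python3 - <<'E'
from plant import ctrl
from h import *
s=ctrl.get_state();print(s["eef_pos"],s["opening"],s["finger_force"])
goal(s,.575,-.3075,.0875,84.5)
w=ctrl.read_camera("wrist"); cv2.imwrite("pics/w9.png",w["color"][:,:,::-1])
E
```

```text
[ 0.57238333 -0.30502661  0.19704525] 0.6855602508468545 32.93939178896835
turn z 0.1 shift [ -2.9  -2.3 109.5] phi now 84.6 q6 -122
```

View pics/w9.png

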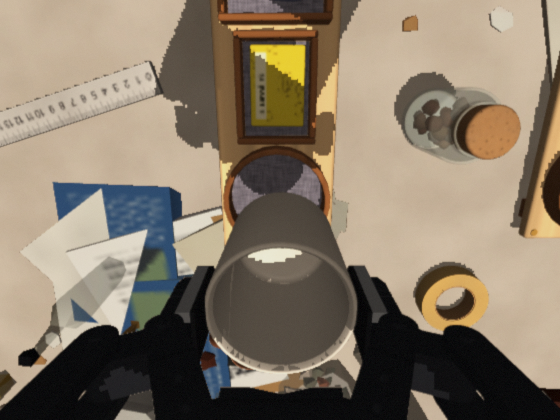

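```bash
python3 - <<'E'
from plant import ctrl
from h import *
w=ctrl.read_camera("wrist"); print(ctrl.get_state()["eef_pos"],back(w,283,297,.203),back(w,277,190,.04))
E
```

```text
[ 0.57246717 -0.30511771  0.1973216 ] [ 0.56422859 -0.30322324  0.203     ] [ 0.56730838 -0.30718918  0.04      ]
```

Converted, 104 mm is 0.208, 102 mm is 0.204.

Emit:
{"op": "send_rows", "data": {"rows": "0 0 0 -0.004 -0.004 0.07 -0.3; 0 0 0 -0.006 -0.004 0.13 -0.3; 0 0 0 -0.006 -0.004 0.17 -0.3; 0 0 0 -0.006 -0.004 0.19 -0.3; 0 0 0 -0.006 -0.004 0.204 -0.3; 0 0 0 -0.006 -0.004 0.208 -0.3; 0 0 0 -0.006 -0.004 0.208 -0.3"}}

```text
time: 19.92
eef_pos: [0.5753, -0.309, 0.0941]
tcp_rot: [0.048, 0.999, -0.0, 0.001]
contact_force: [-0.4, -0.1, -0.9]
opening: 0.685
finger_force: 32.9
```

Converted, -4 mm is -0.008, -2 mm is -0.004.

Emit:
{"op": "send_rows", "data": {"rows": "0 0 0 -0.004 0 0 -0.3; 0 0 0 -0.008 0 0.004 -0.3; 0 0 0 -0.008 0 0.008 -0.3; 0 0 0 -0.008 0 0.008 -0.3"}}

```text
time: 20.42
eef_pos: [0.5789, -0.3091, 0.0893]
tcp_rot: [0.048, 0.999, -0.0, 0.0]
contact_force: [-1.3, -0.7, -1.1]
opening: 0.688
finger_force: 33.0
```

Converted, 2 mm is 0.004, 1 mm is 0.002.

Emit:
{"op": "send_rows", "data": {"rows": "0 0 0 0 0 0.002 -0.3; 0 0 0 0 0 0.002 -0.3; 0 0 0 0 0 0.004 -0.3; 0 0 0 0 0 0.004 -0.3"}}

```text
time: 20.92
eef_pos: [0.5793, -0.3092, 0.0892]
tcp_rot: [0.048, 0.999, -0.0, 0.0]
contact_force: [-2.8, 2.3, 8.4]
opening: 0.685
finger_force: 33.8
```

Floor contact. Release slowly and rise.

Converted, -150 mm is -0.3, -130 mm is -0.26.

Emit:
{"op": "send_rows", "data": {"rows": "0 0 0 0 0 0.002 0.5; 0 0 0 0 0 0.002 0.8; 0 0 0 0 0 0.002 1; 0 0 0 0 0 0.002 1; 0 0 0 0 0 -0.06 1; 0 0 0 0 0 -0.16 1; 0 0 0 0 0 -0.26 1; 0 0 0 0 0 -0.3 1"}}

```text
time: 21.92
eef_pos: [0.5801, -0.31, 0.2416]
tcp_rot: [0.048, 0.999, -0.002, 0.003]
contact_force: [0.1, -0.6, -0.4]
opening: 1.0
finger_force: 0.0
```

```bash
python3 - <<'E'
from plant import ctrl
from h import *
s=ctrl.get_state();print(s["eef_pos"],s["opening"],s["finger_force"])
w=ctrl.read_camera("wrist");p=ctrl.read_camera("scene"); a=w["color"][:,:,::-1]; b=p["color"][140:320,170:410,::-1]
b=cv2.resize(b,(400,300)); cv2.imwrite("pics/w10.png",np.hstack([cv2.resize(a,(400,300)),b]))
goal(s,.536,.127,.23,-11)
E
```

```text
[ 0.58010777 -0.30995236  0.24155392] 1.0000473008425195 0.0
turn z 95.5 shift [ 85.8 430.8   9.6] phi now 84.5 q6 -121
```

View pics/w10.png

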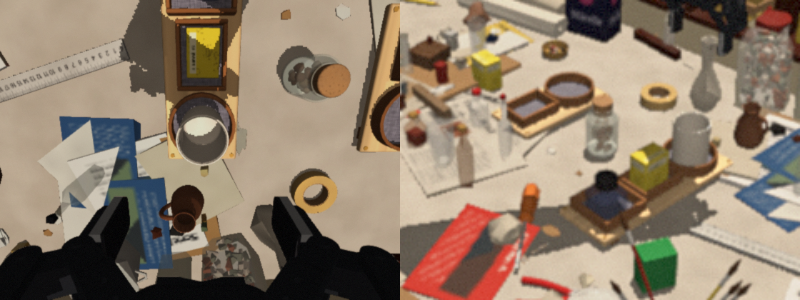

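Converted, 425 mm is 0.85, 375 mm is 0.75, 80 degrees is 0.8889.

Emit:
{"op": "send_rows", "data": {"rows": "0 0 0.1111 0.02 0.1 0 0.5; 0 0 0.2222 0.04 0.2 0.01 0.5; 0 0 0.3333 0.06 0.31 0.02 0.5; 0 0 0.4444 0.08 0.42 0.02 0.5; 0 0 0.5556 0.1 0.53 0.02 0.5; 0 0 0.6667 0.124 0.64 0.02 0.5; 0 0 0.7778 0.15 0.75 0.02 0.5; 0 0 0.8889 0.172 0.85 0.02 0.5"}}

```text
time: 23.02
eef_pos: [0.532, 0.124, 0.2239]
tcp_rot: [0.681, 0.732, -0.002, -0.002]
contact_force: [-0.7, -0.1, -0.4]
opening: 0.75
finger_force: 0.0
```

Converted, 13 degrees is 0.1444.

Emit:
{"op": "send_rows", "data": {"rows": "0 0 0.1 0 0 0 0.5; 0 0 0.1444 0 0 0 0.5; 0 0 0.1444 0 0 0 0.5; 0 0 0.1444 0 0 0 0.5; 0 0 0.1444 0 0 0 0.5"}}

```text
time: 23.65
eef_pos: [0.5337, 0.122, 0.2265]
tcp_rot: [0.758, 0.653, -0.0, -0.0]
contact_force: [-0.1, 0.1, -0.1]
opening: 0.745
finger_force: 0.0
```

```bash
python3 - <<'E'
from plant import ctrl
from h import *
s=ctrl.get_state();print(s["eef_pos"],s["opening"])
w=ctrl.read_camera("wrist"); f=fitbox([w],(.536,.127)); print(f); t=ctrl.read_camera("top")
print(fitbox([ctrl.read_camera("scene")],(.536,.127)))
m=ymask(w); n,l,st,c=cv2.connectedComponentsWithStats(m.astype(np.uint8)); print(st[1:],c[1:].round())
goal(s,.536,.127,.055,-9.5)
E
```

```text
[0.5337356  0.12196608 0.22652784] 0.7453544852032511
(np.float64(0.5359), np.float64(0.1272), np.float64(-8.4), np.float64(0.19))
(np.float64(0.5383), np.float64(0.127), np.float64(-16.8), np.float64(0.15))
[[ 334    0   77   72 1189]
 [ 410    0   59  102 2094]
 [ 282   62   48   43 1273]
 [ 261  149   44   67 2319]] [[367.  27.]
 [449.  39.]
 [302.  84.]
 [285. 181.]]
turn z 1.0 shift [  5.4   1.7 171.5] phi now -8.5 q6 11
```

Converted, 171 mm is 0.342, 155 mm is 0.31, 1 degrees is 0.0111.

Emit:
{"op": "send_rows", "data": {"rows": "0 0 0.0111 0.01 0.004 0.1 0.5; 0 0 0.0111 0.01 0.004 0.19 0.5; 0 0 0.0111 0.01 0.004 0.26 0.5; 0 0 0.0111 0.01 0.004 0.31 0.5; 0 0 0.0111 0.01 0.004 0.342 0.5; 0 0 0.0111 0.01 0.004 0.342 0.5; 0 0 0.0111 0.01 0.004 0.342 0; 0 0 0.0111 0.01 0.004 0.342 -0.4", "grip_force": 35}}

```text
time: 24.8
eef_pos: [0.538, 0.127, 0.0581]
tcp_rot: [0.763, 0.646, 0.001, 0.001]
contact_force: [-0.7, -0.2, -0.7]
opening: 0.403
finger_force: 36.0
```

Converted, -100 mm is -0.2, -85 mm is -0.17.

Emit:
{"op": "send_rows", "data": {"rows": "0 0 0 0 0 0 -1; 0 0 0 0 0 0 -1; 0 0 0 0 0 0 -1; 0 0 0 0 0 -0.02 -1; 0 0 0 0 0 -0.08 -1; 0 0 0 0 0 -0.17 -1; 0 0 0 0 0 -0.2 -1; 0 0 0 0 0 -0.2 -1"}}

```text
time: 25.8
eef_pos: [0.5369, 0.1269, 0.1569]
tcp_rot: [0.763, 0.646, 0.001, 0.001]
contact_force: [-1.0, -0.0, -0.8]
opening: 0.399
finger_force: 36.1
```

```bash
python3 - <<'E'
from plant import ctrl
from h import *
s=ctrl.get_state();print(s["eef_pos"],s["opening"],s["finger_force"])
goal(s,.5025,-.023,.16,85); w=ctrl.read_camera("wrist"); m=ymask(w); n,l,st,c=cv2.connectedComponentsWithStats(m.astype(np.uint8)); print(st[1:],c[1:].round())
E
```

```text
[0.53694214 0.12690862 0.15686144] 0.3993980460944454 36.10779404640198
turn z 85.5 shift [-153.5   -9.2   -3.2] phi now -9.5 q6 12
[[  341     0    67    75  1280]
 [  438     0    71   107  2400]
 [  277    62    60    54  2014]
 [  235   205    93   156 10863]] [[369.  31.]
 [486.  42.]
 [301.  89.]
 [284. 284.]]
```

Converted, -153 mm is -0.306, -145 mm is -0.29, 80 degrees is 0.8889.

Emit:
{"op": "send_rows", "data": {"rows": "0 0 0.1111 -0.016 0 -0.01 -1; 0 0 0.2222 -0.06 -0.004 -0.01 -1; 0 0 0.3333 -0.12 -0.008 -0.01 -1; 0 0 0.4444 -0.18 -0.01 -0.01 -1; 0 0 0.5556 -0.24 -0.014 -0.01 -1; 0 0 0.6667 -0.29 -0.016 -0.01 -1; 0 0 0.7778 -0.306 -0.018 -0.01 -1; 0 0 0.8889 -0.306 -0.018 -0.01 -1"}}

```text
time: 26.85
eef_pos: [0.5008, -0.023, 0.1584]
tcp_rot: [1.0, 0.001, -0.003, -0.001]
contact_force: [-0.3, 0.2, -0.3]
opening: 0.403
finger_force: 36.1
```

Converted, 10 mm is 0.02, 5.5 degrees is 0.0611.

Emit:
{"op": "send_rows", "data": {"rows": "0 0 0.0611 0 0 0.02 -1; 0 0 0.0611 0 0 0.02 -1; 0 0 0.0611 0 0 0.02 -1; 0 0 0.0611 0 0 0.02 -1"}}

```text
time: 27.35
eef_pos: [0.5025, -0.0225, 0.1511]
tcp_rot: [0.999, -0.043, -0.0, -0.0]
contact_force: [0.7, 0.2, 0.6]
opening: 0.406
finger_force: 36.1
```

```bash
python3 - <<'E'
from plant import ctrl
from h import *
s=ctrl.get_state();print(s["eef_pos"],s["opening"],s["finger_force"])
goal(s,.503,-.022,.0765,85)
E
```

```text
[ 0.50250496 -0.02246866  0.15107824] 0.4055718069783796 36.06845319271088
turn z 0.1 shift [ 0.5 -0.5 74.6] phi now -94.9 q6 81
```

Converted, 74 mm is 0.148, 71 mm is 0.142.

Emit:
{"op": "send_rows", "data": {"rows": "0 0 0 0 0 0.05 -1; 0 0 0 0 0 0.09 -1; 0 0 0 0 0 0.116 -1; 0 0 0 0 0 0.132 -1; 0 0 0 0 0 0.142 -1; 0 0 0 0 0 0.148 -1; 0 0 0 0 0 0.148 -1; 0 0 0 0 0 0.148 -1"}}

```text
time: 28.35
eef_pos: [0.5032, -0.0227, 0.0779]
tcp_rot: [0.999, -0.044, 0.001, 0.0]
contact_force: [0.2, -0.3, 2.0]
opening: 0.401
finger_force: 36.2
```

Converted, -170 mm is -0.34, -130 mm is -0.26.

Emit:
{"op": "send_rows", "data": {"rows": "0 0 0 0 0 0.002 -1; 0 0 0 0 0 0.002 0; 0 0 0 0 0 0.002 0.3; 0 0 0 0 0 0.002 0.3; 0 0 0 0 0 -0.06 0.3; 0 0 0 0 0 -0.16 0.6; 0 0 0 0 0 -0.26 1; 0 0 0 0 0 -0.34 1"}}

```text
time: 29.35
eef_pos: [0.5028, -0.0226, 0.2494]
tcp_rot: [0.999, -0.044, 0.001, 0.0]
contact_force: [1.1, -0.8, -0.2]
opening: 0.996
finger_force: 0.0
```

Emit:
{"op": "send_rows", "data": {"rows": "0 0 0 0 0 0 1; 0 0 0 0 0 0 1"}}

```text
time: 29.6
eef_pos: [0.502, -0.0224, 0.2462]
tcp_rot: [0.999, -0.044, -0.001, -0.0]
contact_force: [-0.7, 0.1, -0.8]
opening: 1.002
finger_force: 0.0
```

```bash
python3 - <<'E'
from plant import ctrl
from h import *
s=ctrl.get_state();print(s["eef_pos"],s["opening"],s["finger_force"])
w=ctrl.read_camera("wrist"); sc=ctrl.read_camera("scene"); cv2.imwrite("pics/w11.png",w["color"][:,:,::-1])
for p in(w,sc):
  for t in("shell_jar","carton_a"):
    for q in ctrl.look_for(p,t)[:3]: print(t,round(q["p"],2),(np.linalg.inv(cam(p)[1])@np.r_[q["position"],1])[:3].round(4))
# cork: tan circle near expected place
for p in(w,sc):
  c=proj(p,np.array([[.527,-.168,.099]]))[0]; r=np.linalg.norm(proj(p,np.array([[.527,-.134,.099]]))[0]-c)
  hs=cv2.cvtColor(p["color"],cv2.COLOR_RGB2HSV); m=cv2.inRange(hs,(5,90,90),(20,255,255)); g=np.zeros_like(m); cv2.circle(g,tuple(int(i) for i in c),int(r),255,-1)
  n,l,st,ce=cv2.connectedComponentsWithStats(m&g); k=1+st[1:,4].argmax(); print("cork",c.round(),r,st[k],ce[k],back(p,*ce[k],.097))
goal(s,.527,-.168,.25,90)
E
```

```text
[ 0.50197946 -0.0223861   0.24620902] 1.0019829702981473 0.0
shell_jar 0.79 [ 0.5341 -0.1579  0.0674]
carton_a 0.64 [ 0.4832 -0.2828  0.0328]
carton_a 0.58 [ 0.511  -0.0214  0.0775]
shell_jar 0.56 [ 0.5141 -0.1807  0.0522]
shell_jar 0.37 [ 0.3878 -0.2987  0.0553]
carton_a 0.92 [ 0.4885 -0.0405  0.0662]
carton_a 0.85 [ 0.3394 -0.442   0.0494]
carton_a 0.78 [ 0.4774 -0.3155  0.0636]
cork [468. 152.] 44.97805342022459 [ 445  128   43   44 1486] [465.79878869 149.69313594] [ 0.52840196 -0.16734739  0.097     ]
cork [290. 200.] 10.389112857387424 [281 191  17  17 163] [288.86503067 199.7791411 ] [ 0.52621376 -0.1641765   0.097     ]
turn z -5.0 shift [ 37.6 142.9  -3.9] phi now -95.0 q6 81
```

Converted, 142 mm is 0.284, 135 mm is 0.27.

Emit:
{"op": "send_rows", "data": {"rows": "0 0 0 0.024 0.1 0 1; 0 0 0 0.05 0.2 0 1; 0 0 0 0.072 0.27 0.04 1; 0 0 0 0.078 0.284 0.12 1; 0 0 0 0.078 0.284 0.19 1; 0 0 0 0.078 0.284 0.24 1; 0 0 0 0.078 0.284 0.268 1; 0 0 0 0.078 0.284 0.268 1", "grip_force": 40}}

```text
time: 30.9
eef_pos: [0.5285, -0.167, 0.1121]
tcp_rot: [0.999, -0.044, -0.001, -0.001]
contact_force: [-0.5, 0.1, 0.1]
opening: 0.999
finger_force: 0.0
```

```bash
python3 - <<'E'
from plant import ctrl
from h import *
s=ctrl.get_state(); goal(s,.528,-.1675,.1105,85); print(s["contact_force"])
E
```

```text
turn z 0.0 shift [-0.4  0.5  1.6] phi now -95.0 q6 67
[-0.51101033  0.0988256   0.13505051]
```

Converted, 1 mm is 0.002.

Emit:
{"op": "send_rows", "data": {"rows": "0 0 0 0 0 0.002 0.2; 0 0 0 0 0 0.002 -0.2; 0 0 0 0 0 0.002 -1; 0 0 0 0 0 0.002 -1; 0 0 0 0 0 0.002 -1; 0 0 0 0 0 0.002 -1; 0 0 0 0 0 0.002 -1"}}

```text
time: 31.78
eef_pos: [0.5298, -0.1678, 0.1135]
tcp_rot: [0.999, -0.044, 0.001, 0.0]
contact_force: [-0.5, -0.7, 6.2]
opening: 0.372
finger_force: 39.6
```

Converted, -75 mm is -0.15, -60 mm is -0.12.

Emit:
{"op": "send_rows", "data": {"rows": "0 0 0 0 0 -0.02 -1; 0 0 0 0 0 -0.06 -1; 0 0 0 0 0 -0.12 -1; 0 0 0 0 0 -0.15 -1; 0 0 0 0 0 -0.15 -1"}}

```text
time: 32.4
eef_pos: [0.5295, -0.1676, 0.1883]
tcp_rot: [0.999, -0.044, 0.001, 0.0]
contact_force: [0.0, -0.1, -1.5]
opening: 0.372
finger_force: 39.8
```

```bash
python3 - <<'E'
from plant import ctrl
from h import *
s=ctrl.get_state(); goal(s,.591,-.031,.19,85); print(s["eef_pos"],s["opening"],s["contact_force"])
E
```

```text
turn z 0.0 shift [  49.4 -141.4   -1.7] phi now -95.0 q6 67
[ 0.52952626 -0.16759184  0.18830102] 0.37174955224189965 [ 0.01182553 -0.09435448 -1.45555098]
```

Converted, -141 mm is -0.282, -135 mm is -0.27.

Emit:
{"op": "send_rows", "data": {"rows": "0 0 0 0.016 -0.03 0 -1; 0 0 0 0.04 -0.09 0 -1; 0 0 0 0.064 -0.16 0 -1; 0 0 0 0.084 -0.23 0 -1; 0 0 0 0.098 -0.27 0 -1; 0 0 0 0.098 -0.282 0 -1; 0 0 0 0.098 -0.282 0 -1; 0 0 0 0.098 -0.282 0 -1"}}

```text
time: 33.4
eef_pos: [0.5899, -0.0321, 0.1871]
tcp_rot: [0.999, -0.044, -0.0, 0.0]
contact_force: [-0.8, -0.6, -0.8]
opening: 0.369
finger_force: 39.8
```

```bash
python3 - <<'E'
from plant import ctrl
from h import *
s=ctrl.get_state(); goal(s,.591,-.031,.1335,85); print(s["eef_pos"])
E
```

```text
turn z -0.1 shift [ 1.  -1.2 53.6] phi now -95.1 q6 82
[ 0.58987192 -0.03208655  0.18713972]
```

Emit:
{"op": "send_rows", "data": {"rows": "0 0 0 0.002 -0.002 0.04 -1; 0 0 0 0.002 -0.002 0.068 -1; 0 0 0 0.002 -0.002 0.088 -1; 0 0 0 0.002 -0.002 0.1 -1; 0 0 0 0.002 -0.002 0.106 -1; 0 0 0 0.002 -0.002 0.108 -1; 0 0 0 0.002 -0.002 0.108 -1; 0 0 0 0.002 -0.002 0.108 -1"}}

```text
time: 34.4
eef_pos: [0.5914, -0.0303, 0.1336]
tcp_rot: [0.999, -0.044, 0.0, 0.0]
contact_force: [0.4, 0.6, -1.3]
opening: 0.365
finger_force: 39.9
```

Converted, 1 mm is 0.002.

Emit:
{"op": "send_rows", "data": {"rows": "0 0 0 0 0 0.002 -1; 0 0 0 0 0 0.002 -1; 0 0 0 0 0 0.002 -1"}}

```text
time: 34.78
eef_pos: [0.592, -0.0305, 0.1335]
tcp_rot: [0.999, -0.044, 0.001, 0.0]
contact_force: [-0.8, -0.2, 5.1]
opening: 0.367
finger_force: 40.4
```

Touching the floor. Release and rise, then retreat.

Converted, -150 mm is -0.3, -130 mm is -0.26.

Emit:
{"op": "send_rows", "data": {"rows": "0 0 0 0 0 0 0; 0 0 0 0 0 0 0.5; 0 0 0 0 0 0 0.8; 0 0 0 0 0 -0.01 0.8; 0 0 0 0 0 -0.08 0.8; 0 0 0 0 0 -0.18 0.8; 0 0 0 0 0 -0.26 0.8; 0 0 0 0 0 -0.3 0.8"}}

```text
time: 35.78
eef_pos: [0.5921, -0.0305, 0.2856]
tcp_rot: [0.999, -0.044, 0.002, 0.0]
contact_force: [-0.3, 0.9, 0.4]
opening: 0.9
finger_force: 0.0
```

```bash
python3 - <<'E'
from plant import ctrl
from h import *
s=ctrl.get_state(); goal(s,.42,.25,.30,85); print(s["eef_pos"],s["contact_force"])
E
```

```text
turn z 0.0 shift [-195.8 -264.4  -15.5] phi now -95.0 q6 82
[ 0.59209899 -0.03046869  0.28563759] [-0.27722011  0.89898304  0.43351601]
```

Converted, -264 mm is -0.528, -195 mm is -0.39.

Emit:
{"op": "send_rows", "data": {"rows": "0 0 0 -0.06 -0.08 -0.03 0.8; 0 0 0 -0.12 -0.16 -0.03 0.8; 0 0 0 -0.18 -0.24 -0.03 0.8; 0 0 0 -0.24 -0.32 -0.03 0.8; 0 0 0 -0.3 -0.4 -0.03 0.8; 0 0 0 -0.36 -0.48 -0.03 0.8; 0 0 0 -0.39 -0.528 -0.03 0.8; 0 0 0 -0.39 -0.528 -0.03 0.8"}}

```text
time: 36.78
eef_pos: [0.4187, 0.2508, 0.2963]
tcp_rot: [0.999, -0.042, -0.001, 0.0]
contact_force: [0.2, -0.4, 0.1]
opening: 0.902
finger_force: 0.0
```

```bash
python3 - <<'E'
from plant import ctrl
from h import *
for n in("top","scene"):
  p=ctrl.read_camera(n); Ei=np.linalg.inv(cam(p)[1]); cv2.imwrite(f"pics/{n}9.png",p["color"][:,:,::-1])
  for t in("ink_bottle","carton_a","beaker","shell_jar","dish","tape","jug"):
    print(n,t,[(round(q["p"],2),(Ei@np.r_[q["position"],1])[:3].round(3).tolist()) for q in ctrl.look_for(p,t)[:3] if q["p"]>.3])
  hs=cv2.cvtColor(p["color"],cv2.COLOR_RGB2HSV)
  m=cv2.inRange(hs,(5,90,90),(20,255,255)); c=proj(p,np.array([[.592,-.0305,.117]]))[0]; g=np.zeros_like(m); cv2.circle(g,tuple(int(i) for i in c),12,255,-1)
  k=cv2.connectedComponentsWithStats(m&g); i=1+k[2][1:,4].argmax(); print("cork",c.round(1),k[2][i],back(p,*k[3][i],.117))
E
```

```text
top ink_bottle [(0.71, [0.396, -0.282, 0.059])]
top carton_a [(0.88, [0.482, -0.295, 0.079]), (0.7, [0.502, -0.029, 0.08]), (0.63, [0.35, -0.422, 0.062])]
top beaker [(0.96, [0.584, -0.312, 0.052])]
top shell_jar [(0.78, [0.576, -0.033, 0.097])]
top dish [(0.93, [0.706, 0.114, 0.008])]
top tape [(0.95, [0.706, -0.142, 0.016]), (0.49, [0.501, -0.03, 0.081])]
top jug [(0.66, [0.685, -0.345, 0.054])]
cork [226.1 158.8] [214 148  22  21 336] [ 0.59421539 -0.02975186  0.117     ]
scene ink_bottle [(0.87, [0.388, -0.303, 0.051])]
scene carton_a [(0.85, [0.491, -0.043, 0.065]), (0.77, [0.475, -0.315, 0.066]), (0.68, [0.341, -0.439, 0.05])]
scene beaker [(0.94, [0.563, -0.316, 0.076])]
scene shell_jar [(0.63, [0.58, -0.047, 0.073])]
scene dish [(0.63, [0.701, -0.153, 0.013]), (0.54, [0.703, 0.126, 0.008])]
scene tape [(0.71, [0.702, -0.152, 0.019])]
scene jug [(0.62, [0.679, -0.352, 0.047])]
cork [269.8 167.8] [257 164  19  11 145] [ 0.57964071 -0.02676188  0.117     ]
```

```bash
python3 -c "
from plant import ctrl
print(ctrl.sign_off())"
```

```text
the job is handed in; nothing more can be done
None
```

Both kits are made up and the job is handed in at about 37 s of robot time. Camera position checks put all five items in their pockets, and show the dish, tape and jug where they were. I had used all 14 picture views by then, so the shell kit was checked only by those measurements and the contact force at release, not by eye.

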